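# Close the bead rack: slide its cover bar across and turn the catch

### The arm

A 6-joint arm with a two-finger parallel gripper is mounted at the origin on the work surface. World frame = base frame: x ahead of the robot, y to its left, z up, the work surface at z = 0. Lengths are in m, angles in rad, forces in N, time in s.
With the tool pointing down it reaches from about 0.275 to 0.875 m from the base axis. Payload 12.5 kg.
Tool frame: the origin (TCP) lies on the centre line of the jaws, within the pads' length; the fingertips stand r.finger_overhang ahead of it and the grasp point (between the pads) lies 3 mm ahead of it (r.finger_overhang is the distance from the TCP to the fingertips, in m); z points along the fingers, y is the line along which they close (so a half turn about z gives the same grasp; the last joint's range is limited). The gripper opens to 85 mm and grips with 20 to 120 N. Pads are 22 mm wide; open, the fingers measure 114 mm over their backs; the gripper's body (76 mm by 85 mm) begins 54 mm behind the grasp point. The pads swing forward as they close: fully open they stand 13 mm farther back than shut.
Start: joints at [-1.227, 0.351, 1.652, -0, 1.139, -0.085], TCP at [0.229, -0.5, 0.253] pointing down, gripper open.
Joint ranges: [-2.75, 2.75], [-0.79, 2.1], [0.01, 2.65], [-1.57, 4.71], [0.07, 3.14], [-2.87, 2.87]. Speed limits (rad/s): [2.22, 2.22, 2.79, 3.14, 3.14, 3.14].

### API

Orientations are given as a unit quaternion [x, y, z, w].
In Python, from cell import r, optics gives the robot as it stands. The module is installed in compiled form; this text tells all that it offers. Calls block until the motion is done:
- r.move_to(position, orientation): joint-space move of the TCP to a pose.
- r.move_linear(position, rot=None, vel=0.15): straight line of the TCP; rot=None keeps the orientation; vel is the mean speed in m/s.
- r.set_joints(angles): joint-space move.
- r.set_gripper(opening, squeeze=None): opening from 0.0 (shut) to 1.0 (fully open); squeeze is the grip in N (None keeps the last); returns when the fingers have stopped.
- r.sleep(seconds).
- r.inverse_kinematics(position, orientation): joint angles nearest the present ones, or None.
- optics.get_image(name): name is "scene" or "top" or "wrist"; returns a dict with "pixels" (420x560x3 uint8, red, green, blue), "depth" (420x560 float32, m along the optical axis (not along the pixel's ray), 0 where there is no reading), "fx", "fy", "cx", "cy" (pixels), "camera_from_world" (4x4, takes a point from world to camera coordinates); the wrist camera has in their place "mount" (4x4, takes a point from camera to tool coordinates, whose origin is the TCP and whose axes are the flange's). Camera axes: x right, y down, z forward; pixel columns grow to the right and rows downward; lengths in m; the calibration is good to about 2 mm. A picture is of the moment at which its call begins: read the wrist's pose just before it.
A pose or a line that the arm cannot do raises r.PlanningError and nothing moves.
- r.hand_in(): hands the job in; it is judged then, once.
Readings, each from a call of its own:
- r.current_t(): time.
- r.current_q(): joint angles.
- r.current_qvel(): joint speeds.
- r.current_effort(): joint torques, N m.
- r.current_tool_pos(): TCP position.
- r.current_ee_rot(): TCP orientation.
- r.current_contact_force(): force on the tool from outside, world axes, zero at the start.
- r.current_torque(): the same for the moment, N m.
- r.current_opening(): opening from 0.0 (shut) to 1.0 (fully open).
- r.current_finger_force(): force on a finger pad.
Only numpy, scipy, OpenCV 4.12 (cv2) and the standard library are available. Lean on these libraries where they do the work, as an engineer would, in place of code of your own. Each camera call takes 0.05 s, during which the arm holds its last target. There are 200 camera calls.

### The job

Close the bead rack for carrying: push the yellow cover bar along its channel, over the three bead jars, until it lies flat across both wooden supports and is fully home against the end stop. Then turn the red catch behind the bar's tail until it lies square across the channel, pointing at the white mark, and leave the jars standing in their place.

Things in the scene. Friction and masses are not known exactly. Their poses are not given: they have to be found in the camera images.
- rack: Fixed wooden bead rack, base 74 x 334 x 10 mm (y -228 to +106). Origin: on the table, under the middle of the 90 mm gap between its two supports, where the jars stand. y runs along the channel (the bar is pushed to +y), z up. Near support y -225 to -45 mm, far support y +45 to +105 mm.
- near_mouth (a point): Gap-side end of the near support's channel, mid-width, on its floor (rack y -45, z 66 mm). The channel runs 180 mm to -y from here, 44 mm wide, between walls 8 mm thick and 10 mm high (tops at z 76 mm), open at both ends.
- end_stop (a point): Face of the end stop that closes the far support's channel, on the floor (rack y +95, z 65 mm). That channel is 52 mm wide, 50 mm long, wall tops at z 75 mm, stop top at z 83 mm.
- mark (a point): White mark, 14 mm wide, on the top and outside of the channel wall on the rack's +x side (rack 26, -161, 76 mm), opposite the catch's pivot.
- bar: Loose yellow plastic cover bar, 40 wide (x) x 240 long (y) x 20 mm thick, about 160 g. Origin: centre of its underside; +y to its nose. The last 12 mm is a smaller nose (30 wide, 10 thick); the tail, at y -120 mm, is square. At the start it lies on the near support only, drawn back, its tail overhanging that support's -y end by 40 to 90 mm.
- bar_home (a point): Point on the rack where the bar's origin lies when the bar is fully home: rack (0, -25, 66) mm. The nose is then at rack y +95 mm and the tail at y -145 mm. Axes as the rack's.
- catch (a joint): Angle of the red catch about its upright pivot, rad, growing counterclockwise from above. 0: arm points to the rack's -y, beside the channel; negative: away from the channel; +1.571 (its stop): square across the channel behind the bar's tail, pointing to the rack's +x at the mark. Light friction, stays where left; cannot close until the bar is home.
- catch_pivot (a point): On the catch's pivot axis, rack (-43, -161, 84) mm, mid-thickness of the arm. The catch is a flat red arm 18 mm wide, 12 mm thick (z 78 to 90 mm), reaching 70 mm from the pivot; closed, its side is 7 mm clear of the bar's tail.
- catch_peg (a point): Middle of the round red upright peg on the catch, 14 mm diameter, 25 mm tall (z 90 to 115 mm), 54 mm out from the pivot axis. Push or pinch this to turn the catch.
- jar0: Loose bead jar, 26 mm diameter, 50 mm tall, white cap, standing on the rack's 10 mm base in the gap between the supports, 6 mm below the bar's path. Origin: centre of its underside.
- jar1: Loose bead jar, 26 mm diameter, 50 mm tall, white cap, standing on the rack's 10 mm base in the gap between the supports, 6 mm below the bar's path. Origin: centre of its underside.
- jar2: Loose bead jar, 26 mm diameter, 50 mm tall, white cap, standing on the rack's 10 mm base in the gap between the supports, 6 mm below the bar's path. Origin: centre of its underside.
Mind the look-alikes: they are no part of the job. There is more than one size of the bar; the job needs the larger.

How it is judged:
On the way, in this order (a step that is already met when the one before it is completed fails the run):
1. the bar lies flat across both supports, within 8 mm of fully home (y of bar in the frame of rack between -0.033 and -0.018 m and x of bar in the frame of rack between -0.008 and 0.008 m and z of bar in the frame of rack between 0.06 and 0.07 m and angle between bar's own z axis and vertical below 0.06 rad and angle between the y axis of bar and the y axis of rack, either way round below 0.08 rad), for 0.2 s.
2. the catch is turned across the channel, within 10 degrees of square (value of joint catch above 1.4 rad), for 0.2 s.
At the end, for the whole second after the job is handed in: The bar lies at rest and flat in both channels, within 8 mm of fully home against the end stop; the catch is across the channel behind its tail, within 10 degrees of square; the three jars stand upright, within 20 mm of where they were (all of step 1 and value of joint catch above 1.4 rad and linear speed of bar below 0.02 m/s and angle between each of jar0, jar1, jar2's own z axis and vertical below 0.2 rad and distance of each of jar0, jar1, jar2 from where it was at the start of the episode below 0.02 m); the robot touches nothing.
It fails at once if a jar is knocked over or taken out of the rack (angle between any of jar0, jar1, jar2's own z axis and vertical above 0.6 rad or distance of any of jar0, jar1, jar2 from where it was at the start of the episode above 0.05 m).
It also fails if it takes over 46 s, if anything falls off the work surface, if the arm or the gripper's body presses on something with over 40 N, if the wrist force passes 120 N, or if a joint passes its speed limit or range.

## Working session

There is one attempt and no reset: what is moved stays moved. The work goes in short steps, each a Python script; the robot and the scene stay as the last script left them, time stands still between calls to the robot, and variables do not carry over. Pictures are saved under pics/ and viewed, at most 10 in all, crops included, and the job is handed in when it is done.

```bash
mkdir -p pics
python3 - <<'E'
from cell import r,optics
import cv2,numpy as np
for n in("scene","top"):
    d=optics.get_image(n); cv2.imwrite(f"pics/{n}0.png",d["pixels"][:,:,::-1])
    np.savez(f"{n}0.npz",**d)
    print(n,d["fx"],d["cx"],d["cy"],np.round(d["camera_from_world"],3).tolist(),(d["depth"]>0).mean())
print(r.current_t(),r.finger_overhang,r.current_ee_rot(),r.current_opening())
E
```

```text
scene 428.30712728196266 275.62185642645466 209.2726584040993 [[-0.292, 0.956, 0.015, 0.187], [0.687, 0.221, -0.692, -0.306], [-0.665, -0.192, -0.722, 1.16], [0.0, 0.0, 0.0, 1.0]] 0.9958248299319727
top 390.56095455980216 272.9880124389489 206.561524339608 [[-0.018, -0.999, -0.027, -0.0], [-0.995, 0.021, -0.097, 0.532], [0.098, 0.025, -0.995, 0.838], [0.0, 0.0, 0.0, 1.0]] 0.996016156462585
0.1 0.022 [ 9.77108045e-01  2.12743021e-01 -7.25151043e-05 -5.20127727e-04] 1.0042938458830843
```

View pics/top0.png

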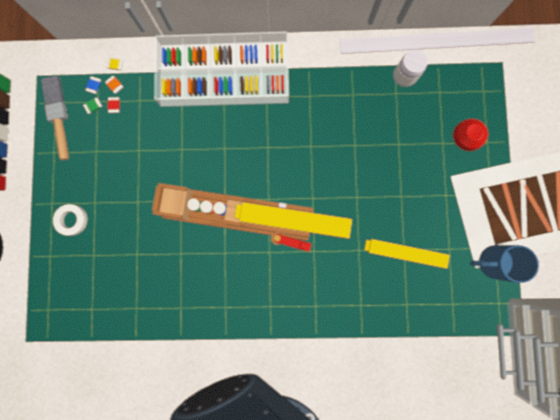

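View pics/scene0.png

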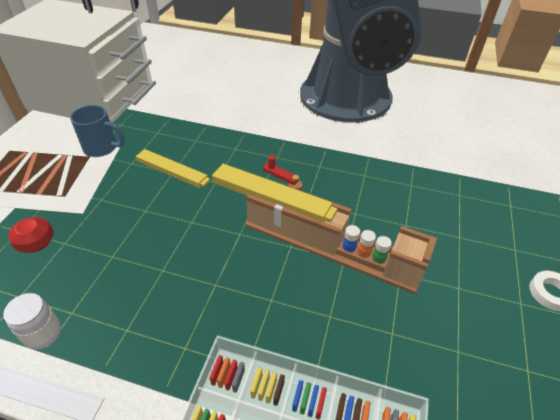

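The top view shows the big bar from (237,212) nose to (352,227) tail, the mark at (283,206), the catch at (277,238)–(310,246), and the jars at (194–219,207). The small decoy bar is at (366–449,250). The scene view confirms this layout, with the bar flat and the catch pointing slightly away from the channel.

```bash
cat > h.py <<'E'
import numpy as np,cv2
def world(d):
    h,w=d["depth"].shape; v,u=np.mgrid[:h,:w]; z=d["depth"]
    P=np.stack([(u-d["cx"])/d["fx"]*z,(v-d["cy"])/d["fy"]*z,z],-1)
    T=np.linalg.inv(d["camera_from_world"]); return P@T[:3,:3].T+T[:3,3]
def rect(p):
    (c,s,a)=cv2.minAreaRect((p[:,:2]*1000).astype(np.float32)); return np.round(c,1),np.round(s,1),round(a,2)
def blobs(m,amin=15):
    n,l,s,_=cv2.connectedComponentsWithStats(m.astype(np.uint8)); 
    return [l==i for i in range(1,n) if s[i,4]>=amin]
E
python3 - <<'E'
from h import *
for n in("top","scene"):
    d=dict(np.load(n+"0.npz")); W=world(d); H=cv2.cvtColor(d["pixels"],cv2.COLOR_RGB2HSV).astype(int); h,s,v=H[...,0],H[...,1],H[...,2]
    roi=(W[...,0]>.25)&(W[...,0]<.7)&(W[...,1]>-.45)&(W[...,1]<.4)
    Z=W[...,2]
    for name,m in dict(yellow=(h>20)&(h<33)&(s>150)&(Z>.06),red=((h<5)|(h>175))&(s>170)&(v>100)&(Z>.06)&(Z<.13),white=(s<60)&(v>150)&(Z>.05)&(Z<.1),brown=(h>4)&(h<20)&(s>70)&(Z>.055)&(Z<.1)).items():
        for b in blobs(m&roi):
            p=W[b]; print(n,name,b.sum(),rect(p),"z",np.round(np.percentile(p[:,2],[5,50,95])*1000,1))
    b=(h>4)&(h<20)&(s>70)&(Z>.005)&(Z<.1)&roi
    for q in blobs(b,300): print(n,"rack all",q.sum(),rect(W[q]))
E
```

```text
top yellow 2275 (array([483.3, -47.4]), array([238.8,  76.4]), 79.78) z [83.7 86.7 89.1]
top red 238 (array([450.5, -55.1]), array([62.2, 16.1]), 72.62) z [ 88.6  91.2 116.5]
top white 224 (array([534. , 145.8]), array([51.1, 24. ]), 79.99) z [54.8 60.7 63.4]
top white 105 (array([529., 104.]), array([22.1, 23. ]), 56.99) z [57.6 60.7 63.3]
top white 32 (array([529.5, -31.6]), array([14.7,  8.6]), 83.49) z [75.4 77.2 79.6]
top brown 990 (array([544.6, 206.2]), array([60.2, 65.9]), 80.07) z [63.6 67.3 84.4]
top brown 925 (array([501.1,   3.5]), array([187.9,  80.6]), 67.44) z [65.5 76.3 87.9]
top brown 119 (array([523.4, -64.2]), array([58. ,  8.5]), 80.42) z [67.4 76.6 79.4]
top rack all 3166 (array([515.1,  73.7]), array([335. ,  83.9]), 75.87)
scene yellow 15 (array([ 468.6, -151.1]), array([13.4,  9.1]), 56.99) z [85.6 86.6 88.1]
scene yellow 502 (array([511.5, -50.4]), array([237. ,  34.5]), 86.94) z [80.  85.5 87.5]
scene yellow 16 (array([ 483.3, -101.2]), array([10.5, 16.4]), 63.33) z [84.9 86.3 87.7]
scene red 303 (array([451. , -49.7]), array([71.1, 17.6]), 72.18) z [ 85.6  90.1 114.6]
scene white 36 (array([525.6, -30.9]), array([13.6, 12.1]), 88.79) z [75.3 76.7 78.2]
scene white 137 (array([526.6, 104.5]), array([23.2, 24.8]), 70.52) z [54.5 60.2 61.7]
scene white 142 (array([529.7, 131.6]), array([24.2, 23.3]), 45.41) z [55.2 60.1 61.8]
scene white 149 (array([534.3, 158.7]), array([25.9, 23.2]), 8.1) z [54.4 60.1 61.7]
scene brown 115 (array([459.7, -19. ]), array([25.2, 25. ]), 12.16) z [74.5 77.1 93.7]
scene brown 325 (array([519.5, -66.1]), array([56.1, 15.2]), 81.87) z [56.6 71.6 77. ]
scene brown 1063 (array([512.9,  34.7]), array([108.7,  61.7]), 80.33) z [57.  68.3 77.4]
scene brown 1436 (array([542.1, 205.9]), array([59.7, 69.4]), 79.86) z [60.  66.6 83.5]
scene rack all 6542 (array([520.6,  72.1]), array([331.5,  73.2]), 80.04)
```

```bash
cat >> h.py <<'E'
from scipy.spatial.transform import Rotation as Ro
YAW=-np.deg2rad(10); O=np.array([.5305,.132]); C=np.array([[np.cos(YAW),-np.sin(YAW)],[np.sin(YAW),np.cos(YAW)]])
def w2r(p): return (np.asarray(p)[...,:2]-O)@C      # m
def r2w(x,y,z): return np.r_[O+C@np.array([x,y]),z]
def quat(a):  # tool down, tool x at rack-frame angle a
    a=a+YAW; return (Ro.from_euler('z',a)*Ro.from_euler('x',np.pi)).as_quat()
def measure(d):
    W=world(d); H=cv2.cvtColor(d["pixels"],cv2.COLOR_RGB2HSV).astype(int); h,s,v=H[...,0],H[...,1],H[...,2]; Z=W[...,2]
    R=w2r(W); roi=(abs(R[...,0])<.09)&(R[...,1]>-.33)&(R[...,1]<.11)
    out={}
    y=R[roi&(h>20)&(h<33)&(s>150)&(Z>.082)&(Z<.091)]; out["bar"]=np.round(np.percentile(y,[1,50,99],axis=0)*1000,1).tolist()
    red=roi&((h<5)|(h>175))&(s>170)&(v>100)
    out["arm"]=rect(R[red&(Z>.08)&(Z<.1)]); out["peg"]=np.round(np.median(R[red&(Z>.108)&(Z<.12)],axis=0)*1000,1).tolist()
    out["jars"]=[rect(R[b])[:2] for b in blobs(roi&(s<60)&(v>150)&(Z>.055)&(Z<.064)&(abs(R[...,1])<.05))]
    return out
E
python3 - <<'E'
from h import *
from cell import r
for n in("top","scene"): print(n,measure(dict(np.load(n+"0.npz"))))
print(r.inverse_kinematics(r2w(0,-.35,.15),quat(np.pi/2)),r.inverse_kinematics(r2w(0,-.35,.15),quat(-np.pi/2)))
E
```

```text
top {'bar': [[-19.1, -301.7], [0.3, -189.2], [20.0, -71.5]], 'arm': (array([ -46.3, -198.1]), array([62.2, 16.1]), 82.62), 'peg': [-48.4, -213.2], 'jars': [(array([ 2. , 28.2]), array([21.6, 22. ])), (array([1.2, 0.8]), array([23.2, 23.2])), (array([  3. , -27.7]), array([22.3, 22.1]))]}
scene {'bar': [[-19.1, -298.7], [8.8, -172.4], [18.9, -68.1]], 'arm': (array([ -46.7, -192.8]), array([71.1, 17.6]), 82.18), 'peg': [-47.5, -212.3], 'jars': [(array([  1. , -27.8]), array([23.2, 24.8])), (array([-0.9, -0.4]), array([23.9, 23.4])), (array([-0.9, 27. ]), array([25.9, 23.2]))]}
[-5.15469687e-01  4.25848087e-01  1.83338703e+00 -4.44089210e-16
  8.82357540e-01 -3.40936762e-01] [-5.15469687e-01  4.25848087e-01  1.83338703e+00 -4.44089210e-16
  8.82357540e-01  2.80065589e+00]
```

```bash
cat > push.py <<'E'
from h import *
from cell import r,optics
q=quat(np.pi/2); r.set_gripper(0.0)
r.move_to(r2w(0,-.345,.18),q); r.move_linear(r2w(0,-.345,.093))
f0=np.array(r.current_contact_force())
def F(): return np.round(C.T@(np.array(r.current_contact_force())-f0)[:2],1)
for y in (-.305,-.27,-.23,-.195,-.175,-.168):
    r.move_linear(r2w(0,y,.093),vel=.08); f=F(); print(y,f,r.current_t())
    if abs(f[1])>25: break
print(np.round(w2r(r.current_tool_pos()),4))
d=optics.get_image("scene"); print(measure(d)); cv2.imwrite("pics/scene1.png",d["pixels"][:,:,::-1])
print(measure(optics.get_image("top")))
E
python3 push.py
```

```text
-0.305 [-0.1 -1.3] 3.6917
-0.27 [ 0.2 -1. ] 4.275
-0.23 [ 0.1 -0.8] 4.925
-0.195 [-0.1  0.1] 5.5083
-0.175 [ 0.9 -1. ] 5.9083
-0.168 [ 0.9 -0.9] 6.1583
[-0.     -0.1678]
{'bar': [[-19.8, -152.4], [15.5, -79.5], [18.4, 71.8]], 'arm': (array([ -42. , -193.6]), array([71.9,  9.2]), 80.59), 'peg': [nan, nan], 'jars': []}
{'bar': [[-19.8, -53.4], [-0.2, 10.0], [19.1, 79.2]], 'arm': (array([0., 0.]), array([0., 0.]), 0.0), 'peg': [nan, nan], 'jars': []}
  return _methods._mean(a, axis=axis, dtype=dtype,
  ret = um.true_divide(
```

View pics/scene1.png

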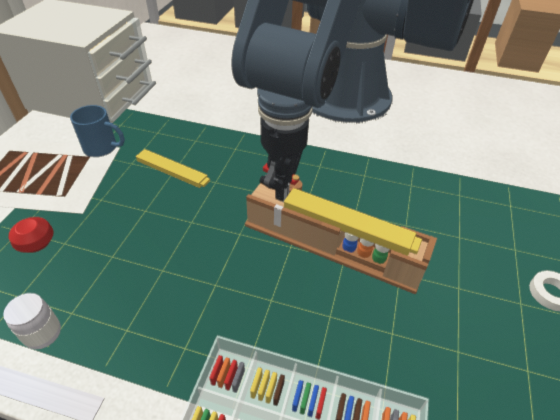

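The bar now spans the gap, with its nose at about (415,243) inside the far channel and the jars standing. It is about 10 mm short of home, so I'll push on until the force rises.

```bash
cat > push2.py <<'E'
from h import *
from cell import r,optics
f0=np.array(r.current_contact_force())
for y in np.arange(-.165,-.149,.002):
    r.move_linear(r2w(0,y,.093),vel=.03); f=np.round(C.T@(np.array(r.current_contact_force())-f0)[:2],1); print(round(y,3),f)
    if abs(f[1])>12: break
print(np.round(w2r(r.current_tool_pos()),4))
p=w2r(r.current_tool_pos())
r.move_linear(r2w(0,p[1]-.03,.093)); r.move_linear(r2w(0,p[1]-.03,.19),vel=.25); r.move_to(r2w(-.11,-.26,.2),quat(-.1))
for n in("scene","top"):
    d=optics.get_image(n); print(n,measure(d)); cv2.imwrite(f"pics/{n}2.png",d["pixels"][:,:,::-1])
print(r.current_t())
E
python3 push2.py
```

```text
-0.165 [ 0.2 -0.4]
-0.163 [ 0.8 -0.5]
-0.161 [0.3 0.5]
-0.159 [-0.2  0.1]
-0.157 [-0.2 -0. ]
-0.155 [  0.6 -12.1]
[ 0.     -0.1561]
scene {'bar': [[-18.4, -140.9], [15.6, -58.1], [18.3, 82.4]], 'arm': (array([ -46.7, -192.6]), array([71.3, 18.4]), 82.32), 'peg': [-47.1, -212.9], 'jars': []}
top {'bar': [[-20.0, -141.4], [-0.5, -30.5], [19.1, 83.9]], 'arm': (array([ -46.4, -198. ]), array([62.2, 16. ]), 83.61), 'peg': [-48.5, -213.1], 'jars': []}
10.0833
```

View pics/scene2.png

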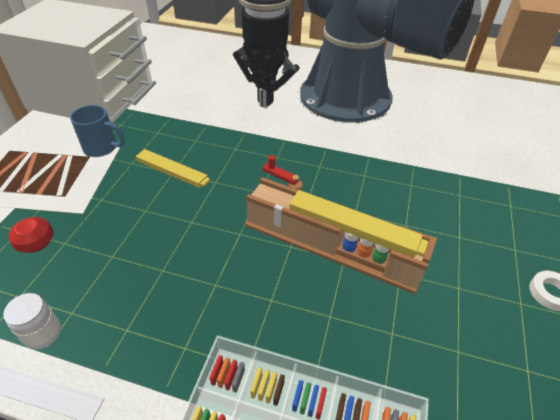

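The bar is home: nose at about (422,245) against the stop, and contact came at the expected y. Next I'll sweep the catch.

```bash
cat > catch.py <<'E'
from h import *
from cell import r,optics
P=np.array([-.043,-.161])
def pose(t,back,z=.119):
    p=P+.054*np.array([np.sin(t),-np.cos(t)])-back*np.array([np.cos(t),np.sin(t)]); return r2w(*p,z)
r.move_to(pose(-.1,.04,.18),quat(-.1)); r.move_linear(pose(-.1,.04),rot=quat(-.1))
f0=np.array(r.current_contact_force())
for t in [-.1,.1,.3,.5,.7,.9,1.1,1.25,1.4,1.5,1.54,1.57]:
    r.move_linear(pose(t,.018),rot=quat(t),vel=.06); f=np.round(C.T@(np.array(r.current_contact_force())-f0)[:2],1); print(t,f,round(r.current_t(),2))
    if np.hypot(*f)>12: break
r.move_linear(pose(t,.045),rot=quat(t)); r.move_linear(pose(t,.045,.25),rot=quat(t),vel=.25); r.move_to(r2w(-.15,-.3,.25),quat(1))
for n in("scene","top"):
    d=optics.get_image(n); m=measure(d); print(n,m); cv2.imwrite(f"pics/{n}3.png",d["pixels"][:,:,::-1])
    v=np.array(m["peg"])/1000-P; print("theta",np.arctan2(v[0],-v[1]))
print(r.current_t())
E
python3 catch.py
```

```text
-0.1 [0.2 0. ] 11.5
0.1 [0.6 1. ] 11.85
0.3 [1.3 0.9] 12.2
0.5 [0.1 0.7] 12.55
0.7 [-0.2  0.4] 12.9
0.9 [0.5 0.3] 13.25
1.1 [0.7 0.4] 13.6
1.25 [2.  0.3] 13.9
1.4 [0.6 0.1] 14.2
1.5 [ 1.3 -0.1] 14.45
1.54 [0.8 1. ] 14.7
1.57 [-0.3 -0.2] 14.95
scene {'bar': [[-18.2, -140.8], [15.5, -64.2], [18.3, 82.8]], 'arm': (array([  -7.8, -159.8]), array([69.2, 16.4]), 0.18), 'peg': [12.2, -159.8], 'jars': []}
theta 1.5925320336366895
top {'bar': [[-20.0, -141.3], [-0.5, -30.1], [19.2, 84.4]], 'arm': (array([  -5. , -160.7]), array([60.3, 15.1]), 0.24), 'peg': [11.7, -160.1], 'jars': []}
theta 1.5872482244010087
16.8333
```

View pics/scene3.png

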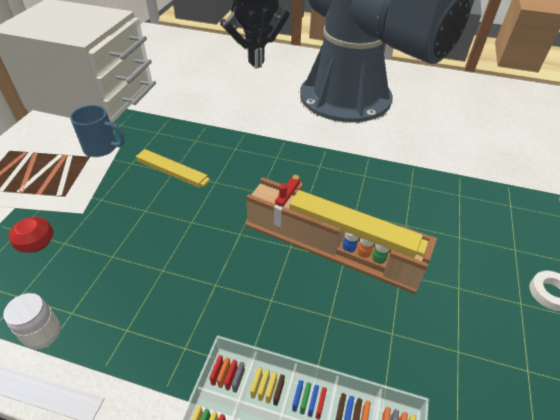

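The catch lies square across the channel at (288,190), pointing at the mark at (279,215). The bar is home, the jars are standing, and the arm is clear.

```bash
python3 -c "
from cell import r
print(r.hand_in())"
```

```text
the job is handed in; nothing more can be done
None
```

I pushed the bar fully home against the end stop and turned the catch square across the channel at the mark. The jars are still standing, and I handed the job in after about 17 s; it gave no verdict.

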